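# Pack the matching fired tile

## Task

The packing tray still has one empty compartment. From the sloping drying rack take the one tile of the same length as the two already packed, and lay it flat in the empty compartment, lengthwise and bevelled face up, fully down on the compartment's floor. Lay it down gently instead of dropping it in, and leave the other tiles and the things on the bench alone.

Things in the scene. Friction and masses are not known exactly. Their poses are not given: they have to be found in the camera images.
- tile: the right tile: hard fired buff clay, about 0.15 kg, 110 long x 46 wide x 16 mm thick; top edges of its short ends bevelled (12 mm long, 5 mm deep), long sides plain and upright. Origin at the centre of its underside; x along its length, y across, z out of the bevelled face. It starts on the rack's sloping board, lower short end on the lip, x pointing up the slope.
- tile_short: a look-alike, not wanted: same 46 mm width, 16 mm thickness, buff clay and bevelled ends, but only 88 mm long. Lies on the rack like the right tile. Origin on its underside, on the middle line, 55 mm from its lower end; axes as for the right tile.
- tile_long: a look-alike, not wanted: same 46 mm width, 16 mm thickness, buff clay and bevelled ends, but 132 mm long (too long for a compartment). Lies on the rack like the right tile. Origin on its underside, on the middle line, 55 mm from its lower end; axes as for the right tile.
- rack: wooden rack, fixed, 150 deep x 236 wide x 125 mm high. Board rises at 35 degrees towards the rack's +x (roughly away from the robot); lip at its foot, 10 mm above the board. Origin under its middle at bench height, y along the lip, z up. Board surface at the lip: x = -75, z = 35 mm. Three tiles lie on it at y = -75, 0, 75 mm in any order, 29 mm apart. Rack and tray may swap sides.
- tray: fixed dark wooden tray, 144 (x) x 248 (y) x 16 mm high. Three compartments at y = -84, 0, 84 mm, each 124 long (x) x 60 mm wide, floor 8 mm above the bench, walls 8 mm above the floor. Long walls (24 mm thick between compartments) are cut away to the floor over their middle 60 mm, for fingers. Origin under its centre at bench height. Two compartments hold a tile, one is empty.
- felt: thin (0.5 mm) grey felt, 100 x 44 mm, fixed flat on the floor in the middle of the empty compartment. Origin at the centre of that compartment's floor; x along the compartment's length, y across it, z up.
- packed_a: tile already packed, exactly like the right tile (110 x 46 x 16 mm), lying flat in a compartment. Origin at the centre of its underside, x along its length.
- packed_b: the other tile already packed, the same. Origin at the centre of its underside, x along its length.
- slip_pot: bystander: loose white ceramic pot, about 84 mm across, 58 mm high, on the bench beyond the work. Origin at the centre of its underside.
- brush: bystander: loose brush, 190 mm long, lying on the bench beyond the work.
- scraper: bystander: loose broad-bladed scraper with a wooden handle, 200 mm long, lying on the bench beyond the work.
Not all that is in view belongs to the job. What is shaped like the tile but blue or yellow is not meant.

How it is judged:
By the outcome, as a careful person would: the job done as asked, in the order asked, and still so for the second after the job is handed in, with the robot touching nothing.
It also fails if it takes over 42 s, if anything falls off the work surface, if the arm or the gripper's body presses on something with over 40 N, if the wrist force passes 120 N, or if a joint passes its speed limit or range.

## Robot

A 7-joint arm with a two-finger parallel gripper is mounted at the origin on the work surface. World frame = base frame: x ahead of the robot, y to its left, z up, the work surface at z = 0. Lengths are in m, angles in rad, forces in N, time in s.
With the tool pointing down it reaches from about 0.4 to 0.875 m from the base axis. Payload 6.5 kg.
Tool frame: the origin (TCP) lies at the very end of the fingers, on their centre line; the grasp point (between the pads) lies 19 mm behind it (r.grip_point_offset is the distance from the TCP to the grasp point, in m); z points along the fingers, y is the line along which they close (so a half turn about z gives the same grasp; the last joint's range is limited). The gripper opens to 88 mm and grips with 3 to 60 N. Pads are 18 mm wide; open, the fingers measure 123 mm over their backs; the gripper's body (75 mm by 187 mm) begins 45 mm behind the grasp point.
Start: joints at [1.062, 0.536, -0.004, 1.538, 0.003, 1.067, -0.071], TCP at [0.279, -0.587, 0.239] pointing down, gripper open.
Joint ranges: [-2.7, 2.7], [-0.37, 2.16], [-1.27, 1.26], [0.24, 2.4], [-1.31, 4.45], [0.19, 1.91], [-2.76, 2.76]. Speed limits (rad/s): [2.39, 2.39, 3.14, 3.14, 3.14, 3.14, 3.14].

## Interface

Orientations are given as [roll, pitch, yaw] about the fixed x, y, z axes, in that order (R = Rz(yaw) Ry(pitch) Rx(roll)).
In Python, from bench import r, vision gives the robot as it stands.
- The arm moves only by the tool servo_tool, never from a script. Its argument "series" is a list of rows, each a list of 7 numbers: the shift along the tool's x, y, z in cm, then the turn, a rotation vector about the tool's x, y, z in degrees, then the finger opening in cm, from 0 to 8.81. A call has exactly 10 rows; each row is the pose to reach, as a shift and turn from the pose commanded when the call began, along the tool's axes at that moment; what a row does not reach only later rows make up. A row lasts 1/12 s, in which the tool goes at most 41.7 mm and 7.16 degrees, less where a joint would pass 70% of its speed; a pose out of reach is approached as far as the arm can. A call with a gripper value outside its range is refused whole. The fingers move at their own pace and stop on an object; "force" is the grip in N (left out, the last holds). Time passes only in rows, so rows that repeat a pose let the fingers close, or fill a call up. It gives the time, the measured TCP pose, the force, the opening and the grip force at its end, in the units of the state.
- r.sense(): the state, without advancing time (a new reading comes with each control period).
- vision.snapshot(name): name is "side" or "top" or "wrist"; returns a dict with "img" (400x640x3 uint8, blue, green, red), "camera_matrix" (3x3 intrinsics, pixels), "R" (3x3) and "t" (3): a world point X has camera coordinates R X + t. Camera axes: x right, y down, z forward; pixel columns grow to the right and rows downward; lengths in m; the calibration is good to about 2 mm. The wrist camera is an equidistant fisheye: a pixel r from the principal point sees the ray r / f radians off the axis. A picture is of the moment at which its call begins. There is no depth.
- r.job_done(): hands the job in; it is judged then, once.
The state is a dict: "time_s": time; "qpos": joint angles; "joint_velocities": joint speeds; "joint_efforts": joint torques, N m; "tool_pos": TCP position; "tcp_rot": TCP orientation; "ft_force": force on the tool from outside, world axes, zero at the start; "ft_torque": the same for the moment, N m; "finger_gap": finger opening in m; "grip_force": force on a finger pad.
Only numpy, scipy, OpenCV 4.12 (cv2) and the standard library are available. Lean on these libraries where they do the work, as an engineer would, in place of code of your own. Each camera call takes 0.05 s, during which the arm holds its last target. There are 200 camera calls.

## Working session

There is one attempt and no reset: what is moved stays moved. The work goes in short steps, Python scripts to look and compute and a tool call to move; the robot and the scene stay as the last step left them, time stands still between calls to the robot, and variables do not carry over. Pictures are saved under pics/ and viewed, at most 10 in all, crops included, and the job is handed in when it is done.

Besides the shell and the picture viewer there is one more tool, called after "Request:" as name(argument=value, ...), one argument or row to a line, values as JSON. servo_tool: Moves the arm, as the interface text tells. Its arguments: {"type":"object","properties":{"series":{"type":"array","items":{"type":"array","items":{"type":"number"}}},"force":{"type":"number"}},"required":["series"]}

```bash
mkdir -p pics; python3 - <<'E'
from bench import r, vision
import cv2,pickle
d={}
for n in("top","side"):
    s=vision.snapshot(n); d[n]=s; cv2.imwrite(f"pics/{n}0.png",s["img"])
    print(n,s["camera_matrix"].tolist(),s["R"].tolist(),s["t"].tolist())
pickle.dump(d,open("s0.pkl","wb"))
q=r.sense(); print(q["time_s"],q["tool_pos"],q["tcp_rot"],q["finger_gap"],r.grip_point_offset)
E
```

```text
top [[472.95976381961174, 0.0, 329.8186212243986], [0.0, 472.95976381961174, 204.1108424090383], [0.0, 0.0, 1.0]] [[-0.015561384917089872, -0.9998367333309524, 0.009184224602648035], [-0.9860954729120045, 0.013826327978242858, -0.16560359584588757], [0.1654495741968295, -0.01163354360149032, -0.9861496332004387]] [-0.04307486905047089, 0.561170635101994, 1.0435102272750998]
side [[485.1167386801918, 0.0, 313.137555376712], [0.0, 485.1167386801918, 196.1943273137908], [0.0, 0.0, 1.0]] [[-0.8486471690300668, -0.5288695539272898, 0.009745636254368507], [-0.39789542103580783, 0.626123784780482, -0.6705581556068808], [0.3485358179814382, -0.5729450244664962, -0.7417929512492657]] [0.43772941816650485, 0.27241648818751324, 1.0338021052305437]
0.1 [ 0.27826163 -0.58682331  0.23795182] [-3.14006358e+00  1.12211603e-04  4.42908466e-01] 0.08807399239061588 0.0187
```

View pics/top0.png

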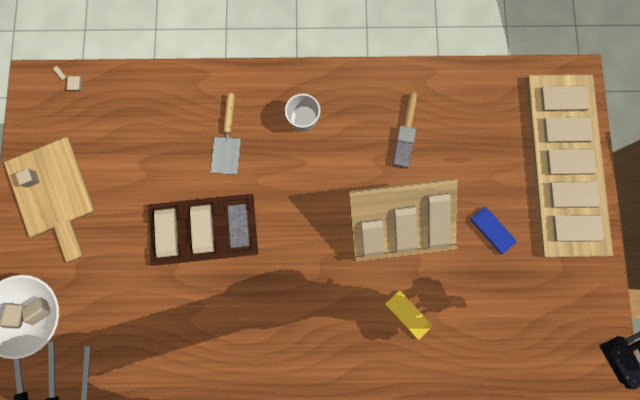

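View pics/side0.png

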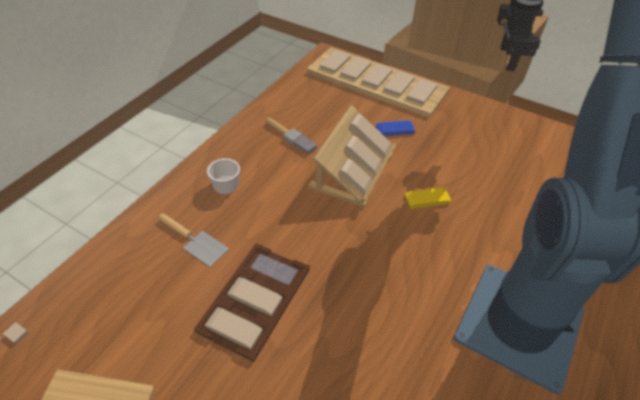

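The rack holds three candidates in the top view: (372,238), (405,228) and (438,220). Their apparent lengths run short, middle, long, so the middle one should be the 110 mm tile. I'll confirm that in enlarged crops. The empty compartment is the one with the felt at (238,226). The blue, yellow and far-rack pieces aren't part of the job.

```bash
python3 - <<'E'
import cv2,pickle
d=pickle.load(open("s0.pkl","rb"));i=d["top"]["img"]
cv2.imwrite("pics/rack.png",cv2.resize(i[170:270,340:470],None,fx=6,fy=6,interpolation=cv2.INTER_CUBIC))
cv2.imwrite("pics/tray.png",cv2.resize(i[185:275,140:270],None,fx=6,fy=6,interpolation=cv2.INTER_CUBIC))
E
```

```text
(no output)
```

View pics/rack.png

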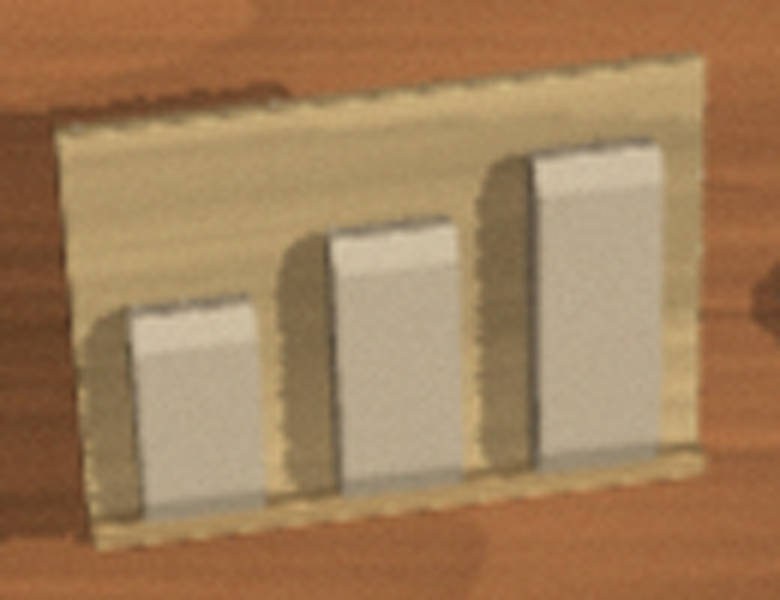

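View pics/tray.png

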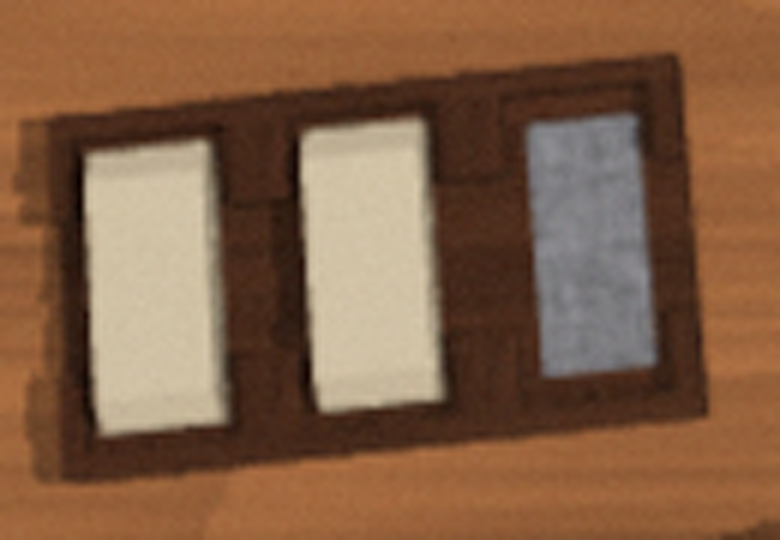

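The crops confirm it. The three tiles appear about 215, 265 and 325 px long, a ratio of 0.81 : 1 : 1.22, which matches 88/110/132 mm. The middle tile, with crop corners (330,232) to (462,490), is the right one. The felt is at (528,125) to (657,367) in the tray crop. Next I'll fit the rack and tray poses.

```bash
cat > h.py <<'E'
import numpy as np, pickle
from scipy.optimize import least_squares
from scipy.spatial.transform import Rotation as Ro
def proj(s,X):
    c=np.atleast_2d(X)@np.array(s["R"]).T+s["t"]; k=np.array(s["camera_matrix"])
    return c[:,:2]/c[:,2:]*k[0,0]+k[:2,2]
S=np.radians(35)
def rackpt(x,y,z): # tile coords(mm, y in rack frame) -> rack frame (m)
    return np.array([-75+(55+x)*np.cos(S)-z*np.sin(S), y, 35+(55+x)*np.sin(S)+z*np.cos(S)])/1e3
def place(p,P): return Ro.from_euler("z",p[2]).apply(P)+[p[0],p[1],0]
def fit(s,P,U,x0):
    f=least_squares(lambda p:(proj(s,place(p,P))-U).ravel(),x0)
    return f.x,np.abs(f.fun).max(),np.sqrt((f.fun**2).mean())
def TR(yaw,tilt,roll=0): return Ro.from_euler("z",yaw)*Ro.from_euler("y",-tilt)*Ro.from_euler("x",np.pi)
def go(p,R): # shift (cm) and turn (deg) from the present pose
    from bench import r
    q=r.sense(); C=Ro.from_euler("xyz",q["tcp_rot"])
    print("t",round(q["time_s"],2),"shift cm",(C.inv().apply(np.array(p)-q["tool_pos"])*100).round(2),"turn deg",np.degrees((C.inv()*R).as_rotvec()).round(2))
E
python3 - <<'E'
from h import *
from bench import r
d=pickle.load(open("s0.pkl","rb"));s=d["top"]
cv=lambda a,o:(np.array(a)+.5)/6-.5+o
P=[];
for y,L in((75,88),(0,110),(-75,132)):
    P+=[rackpt(L-67,y+23,16),rackpt(L-67,y-23,16),rackpt(L-55,y+23,11),rackpt(L-55,y-23,11)]
U=cv([(135,352),(257,345),(131,312),(250,298),(332,278),(458,270),(330,232),(456,222),(535,192),(662,187),(533,155),(660,143)],(340,170))
rk=fit(s,np.array(P),U,[.6,-.2,.1]);print("rack",rk)
T=np.array([(72,124,16),(72,-124,16),(-72,-124,16),(-72,124,16),(50,-62,8.5),(50,-106,8.5),(-50,-106,8.5),(-50,-62,8.5)])/1e3
U=cv([(50,118),(680,57),(707,413),(65,480),(528,125),(638,115),(657,367),(543,378)],(140,185))
ty=fit(s,T,U,[.6,.2,.1]);print("tray",ty)
p=rk[0];q=ty[0]
o=place(p,rackpt(0,0,0)[None])[0];f=place(q,np.array([[0,-.084,.0085]]))[0]
print("tile",o,"felt",f)
R=TR(p[2],S);g=o-R.apply([0,0,.003])
for h in(.12,0):go(g-R.apply([0,0,h]),R)
pickle.dump(dict(rack=p,tray=q),open("fit.pkl","wb"))
print([a for a in dir(r) if a[0]!="_"])
import cv2
i=d["side"]["img"].copy()
for X in np.r_[place(p,np.array(P)),place(q,T)]:
    u=proj(d["side"],X)[0];cv2.circle(i,tuple(np.int32(np.round(u*8))),8,(0,0,255),-1,shift=3)
cv2.imwrite("pics/chk.png",cv2.resize(i[90:370,180:440],None,fx=2.1,fy=2.1,interpolation=cv2.INTER_CUBIC))
E
```

```text
rack (array([ 0.53041521, -0.21493613,  0.10231409]), np.float64(1.7230376738436632), np.float64(0.6679172752955216))
tray (array([0.51137199, 0.24888679, 0.08684541]), np.float64(0.596390485617917), np.float64(0.3216507328209978))
tile [ 0.50062518 -0.21799475  0.0665467 ] felt [0.51865784 0.16520336 0.0085    ]
t 0.1 shift cm [ 29.25 -26.14   7.1 ] turn deg [-6.04 34.68 18.88]
t 0.1 shift cm [ 35.74 -23.83  16.93] turn deg [-6.04 34.68 18.88]
['Unreachable', 'grip_point_offset', 'job_done', 'sense']
```

View pics/chk.png

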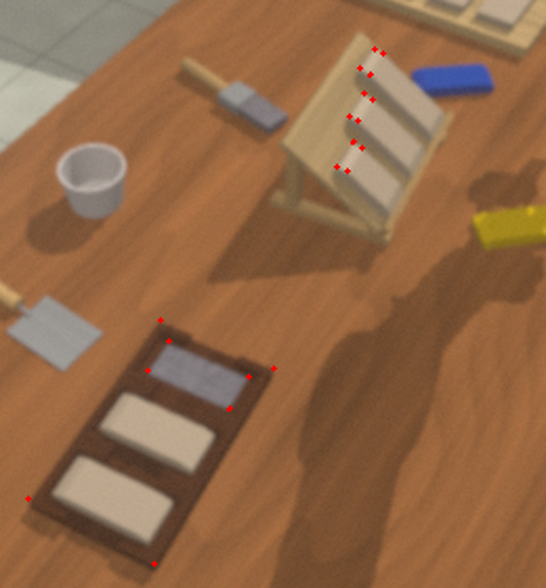

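The reprojected points land on the rack tiles and the tray within about 2 px in the side view. I'll move to the hover pose, 12 cm off the board along its normal, with the fingers at 5.8 cm.

Request:
servo_tool(
  series=[
    [2.9,-2.6,0.2,-0.6,3.5,1.9,5.8],
    [5.8,-5.2,0.6,-1.2,7,3.8,5.8],
    [8.8,-7.8,1.2,-1.8,10.5,5.7,5.8],
    [11.7,-10.4,2,-2.4,14,7.6,5.8],
    [14.6,-13,3,-3,17.5,9.5,5.8],
    [17.5,-15.6,4,-3.6,21,11.4,5.8],
    [20.4,-18.2,5,-4.2,24.5,13.3,5.8],
    [23.4,-20.8,6,-4.8,28,15.2,5.8],
    [26.3,-23.5,6.6,-5.4,31.5,17,5.8],
    [29.2,-26.1,7.1,-6,34.7,18.9,5.8],
  ],
  force=15,
)

```text
time_s: 0.93
tool_pos: [0.4241, -0.2423, 0.1705]
tcp_rot: [3.139, -0.589, 0.127]
ft_force: [1.1, 0.5, 0.4]
finger_gap: 0.0583
grip_force: 0.0
```

```bash
cat > look.py <<'E'
import sys,cv2
from h import *
from bench import r,vision
f=pickle.load(open("fit.pkl","rb"));p=f["rack"];R=TR(p[2],S)
g=place(p,rackpt(0,0,0)[None])[0]-R.apply([0,0,.003])
for h in (.12,.04,0):go(g-R.apply([0,0,h]),R)
q=r.sense();print(q["tool_pos"],q["tcp_rot"],q["finger_gap"])
s=vision.snapshot("wrist");pickle.dump(s,open(sys.argv[1]+".pkl","wb"));cv2.imwrite(f"pics/{sys.argv[1]}.png",s["img"])
print(s["camera_matrix"],s["R"],s["t"])
E
python3 look.py w1
```

```text
t 0.93 shift cm [ 0.53 -1.62  0.73] turn deg [-0.64  1.25  1.19]
t 0.93 shift cm [ 0.7  -1.53  8.73] turn deg [-0.64  1.25  1.19]
t 0.93 shift cm [ 0.79 -1.48 12.73] turn deg [-0.64  1.25  1.19]
[ 0.42409592 -0.24234897  0.17046149] [ 3.13862946 -0.58895871  0.12746372] 0.058277990986582144
[[309.70691629   0.         322.8934863 ]
 [  0.         309.70691629 201.60900604]
 [  0.           0.           1.        ]] [[ 0.12612589 -0.99201155  0.00231003]
 [-0.95720301 -0.12231108 -0.26230212]
 [ 0.26048927  0.03087192 -0.96498304]] [-0.29342164  0.45243823  0.22717509]
```

View pics/w1.png

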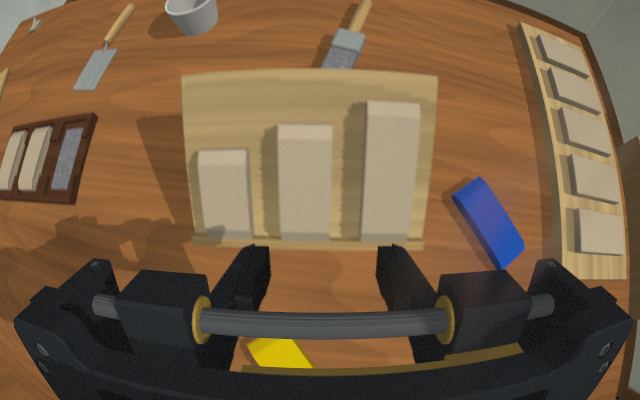

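The wrist view shows the three tiles, with the right one in the middle (tops at about (305,125), foot at about (305,240)). The arm was still settling, so I'll let it settle and then take an enlarged crop for a finer fit.

Request:
servo_tool(
  series=[
    [0,0,0,0,0,0,5.8],
    [0,0,0,0,0,0,5.8],
    [0,0,0,0,0,0,5.8],
    [0,0,0,0,0,0,5.8],
    [0,0,0,0,0,0,5.8],
    [0,0,0,0,0,0,5.8],
    [0,0,0,0,0,0,5.8],
    [0,0,0,0,0,0,5.8],
    [0,0,0,0,0,0,5.8],
    [0,0,0,0,0,0,5.8],
  ],
)

```text
time_s: 1.82
tool_pos: [0.4257, -0.2471, 0.172]
tcp_rot: [3.134, -0.591, 0.128]
ft_force: [-0.1, -0.6, -0.8]
finger_gap: 0.0579
grip_force: 0.0
```

```bash
python3 look.py w2; python3 -c "
import cv2;i=cv2.imread('pics/w2.png');cv2.imwrite('pics/w2c.png',cv2.resize(i[70:260,180:445],None,fx=3,fy=3,interpolation=cv2.INTER_CUBIC))"
```

```text
t 1.82 shift cm [ 0.36 -2.11  0.79] turn deg [-0.42  1.16  1.22]
t 1.82 shift cm [ 0.52 -2.05  8.79] turn deg [-0.42  1.16  1.22]
t 1.82 shift cm [ 0.6  -2.02 12.79] turn deg [-0.42  1.16  1.22]
[ 0.42569997 -0.24705171  0.17199254] [ 3.13438868 -0.59057848  0.12814202] 0.057886510104380784
[[309.70691629   0.         322.8934863 ]
 [  0.         309.70691629 201.60900604]
 [  0.           0.           1.        ]] [[ 0.12433205 -0.99222362  0.00581685]
 [-0.95688226 -0.12145046 -0.26386762]
 [ 0.26252215  0.02724116 -0.96454136]] [-0.29822277  0.45412279  0.22655021]
```

View pics/w2c.png

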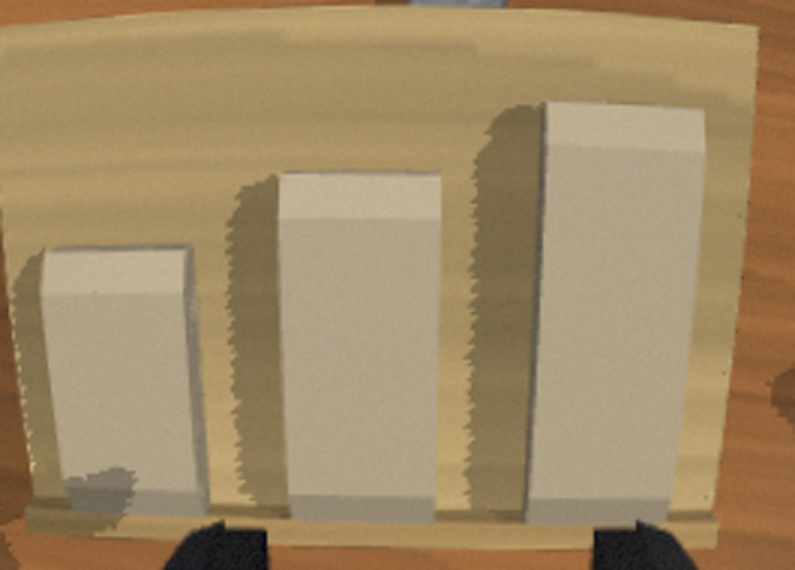

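The crop gives clear corners. For the middle tile they are: far edge (280,174)-(440,174), upper ridge (279,219)-(440,220), lower ridge (290,497)-(435,497). I'll fit with the fisheye model.

```bash
python3 - <<'E'
from h import *
import h
s=pickle.load(open("w2.pkl","rb"))
def fish(s,X):
    c=np.atleast_2d(X)@np.array(s["R"]).T+s["t"];k=np.array(s["camera_matrix"])
    n=np.linalg.norm(c[:,:2],axis=1);th=np.arctan2(n,c[:,2]);return c[:,:2]/n[:,None]*th[:,None]*k[0,0]+k[:2,2]
P=[]
for y,L in((75,88),(0,110),(-75,132)):
    P+=[rackpt(x,y+w,z) for x,z in((L-55,11),(L-67,16),(-43,16)) for w in(23,-23)]
P=np.array(P)
U=(np.array([(45,252),(187,248),(42,296),(185,292),(65,487),(197,487),(280,174),(440,174),(279,219),(440,220),(290,497),(435,497),(547,103),(703,110),(544,145),(705,152),(528,497),(669,499)])+.5)/3-.5+[180,70]
f=pickle.load(open("fit.pkl","rb"));old=f["rack"]
for lab,i in(("all",slice(0,18)),("mid",slice(6,12))):
    for zf in(0,1):
        g=least_squares(lambda p:(fish(s,place(p[:3],P[i])+[0,0,p[3]*zf])-U[i]).ravel(),[*old,0])
        print(lab,g.x.round(4),"rms",np.sqrt((g.fun**2).mean()).round(2),"tile",(place(g.x[:3],rackpt(0,0,0)[None])[0]+[0,0,g.x[3]]).round(4))
        if lab=="all" and zf==0: f["rack"]=g.x[:3]
pickle.dump(f,open("fit.pkl","wb"))
p=f["rack"];R=TR(p[2],S);g=place(p,rackpt(0,0,0)[None])[0]-R.apply([0,0,.003])
for a in(.12,.03,0):go(g-R.apply([0,0,a]),R)
E
```

```text
all [ 0.5292 -0.2136  0.1092  0.    ] rms 0.46 tile [ 0.4994 -0.2169  0.0665]
all [ 5.293e-01 -2.136e-01  1.092e-01 -3.000e-04] rms 0.46 tile [ 0.4995 -0.2169  0.0662]
mid [ 0.5289 -0.2135  0.1159  0.    ] rms 0.36 tile [ 0.4992 -0.217   0.0665]
mid [ 0.5287 -0.2136  0.1158  0.0007] rms 0.34 tile [ 0.4989 -0.2171  0.0672]
t 1.87 shift cm [ 0.27 -2.19  0.73] turn deg [-0.2   1.16  0.9 ]
t 1.87 shift cm [ 0.46 -2.15  9.73] turn deg [-0.2   1.16  0.9 ]
t 1.87 shift cm [ 0.52 -2.14 12.73] turn deg [-0.2   1.16  0.9 ]
```

Both cameras agree within about 1.5 mm. I'll align laterally, then descend to 3 cm above the grasp pose.

Request:
servo_tool(
  series=[
    [0.2,-1.1,0.4,-0.1,0.6,0.5,5.8],
    [0.3,-2.1,0.8,-0.2,1.2,0.9,5.8],
    [0.3,-2.2,2.5,-0.2,1.2,0.9,5.8],
    [0.3,-2.2,4.5,-0.2,1.2,0.9,5.8],
    [0.4,-2.2,6.5,-0.2,1.2,0.9,5.8],
    [0.4,-2.2,8.5,-0.2,1.2,0.9,5.8],
    [0.5,-2.2,9.7,-0.2,1.2,0.9,5.8],
    [0.5,-2.2,9.7,-0.2,1.2,0.9,5.8],
    [0.5,-2.2,9.7,-0.2,1.2,0.9,5.8],
    [0.5,-2.2,9.7,-0.2,1.2,0.9,5.8],
  ],
)

```text
time_s: 2.7
tool_pos: [0.4827, -0.2376, 0.1219]
tcp_rot: [-3.099, -0.577, 0.11]
ft_force: [-0.0, -0.2, 0.5]
finger_gap: 0.0574
grip_force: 0.0
```

```bash
python3 look.py w3 | head -5
```

```text
t 2.7 shift cm [-1.85 -2.16 -6.54] turn deg [-2.43  1.96 -0.01]
t 2.7 shift cm [-1.58 -1.82  1.45] turn deg [-2.43  1.96 -0.01]
t 2.7 shift cm [-1.44 -1.65  5.44] turn deg [-2.43  1.96 -0.01]
[ 0.48269731 -0.23762291  0.12185811] [-3.09947573 -0.57660591  0.10983431] 0.05743801522377296
[[309.70691629   0.         322.8934863 ]
```

View pics/w3.png

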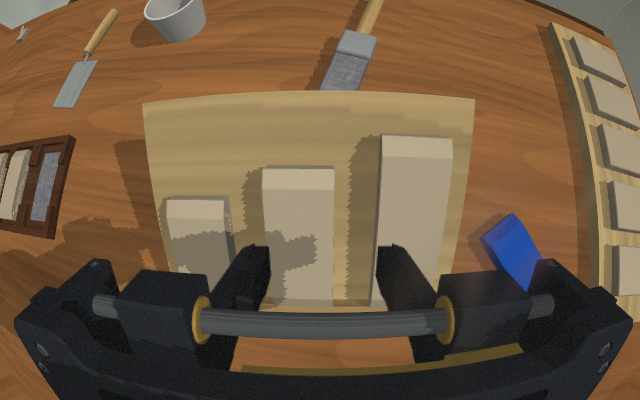

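The tool hasn't moved the full sideways shift and has picked up a small roll, so a joint may be near its limit. I'll check the joints.

```bash
python3 - <<'E'
from bench import r
q=r.sense();print(q["qpos"].round(3),q["joint_velocities"].round(3),q["tool_pos"])
E
```

```text
[ 1.03   0.5   -0.491  2.235 -1.306  0.192  0.452] [ 0.004 -0.005  0.     0.001 -0.001 -0.001 -0.   ] [ 0.48259635 -0.23782832  0.12198907]
```

Joints 5 and 6 are at their lower limits, -1.31 and 0.19, so the full 35° outward tilt isn't usable here. The pads grip upright sides, so I can tilt the tool only 15°, which is 20° off the board normal. At the tray the tool will then lean 20° the other way.

```bash
cat > tg.py <<'E'
from h import *
f=pickle.load(open("fit.pkl","rb"));p=f["rack"];G=np.radians(15);R=TR(p[2],G)
Rt=TR(p[2],S)
g=place(p,rackpt(0,0,0)[None])[0]-Rt.apply([0,0,.006])
n=Rt.apply([0,0,1])
if __name__=="__main__":
    for a in(.06,.03,0):go(g-n*a,R)
    from bench import r;q=r.sense();print(q["qpos"].round(3),q["ft_force"].round(1))
E
python3 tg.py
```

```text
t 2.75 shift cm [-1.66 -1.94 -0.83] turn deg [ -2.38 -18.04   0.4 ]
t 2.75 shift cm [-1.55 -1.81  2.16] turn deg [ -2.38 -18.04   0.4 ]
t 2.75 shift cm [-1.45 -1.68  5.16] turn deg [ -2.38 -18.04   0.4 ]
[ 1.03   0.5   -0.491  2.235 -1.306  0.192  0.452] [-0.4 -0.7 -0.1]
```

Request:
servo_tool(
  series=[
    [-0.3,-0.3,-0.5,-0.4,-3,0,5.8],
    [-0.6,-0.6,-1,-0.8,-6,0,5.8],
    [-0.9,-1,-1,-1.2,-9,0.2,5.8],
    [-1.2,-1.3,-0.9,-1.6,-12,0.2,5.8],
    [-1.5,-1.6,-0.8,-2,-15,0.4,5.8],
    [-1.7,-1.9,-0.8,-2.4,-18,0.4,5.8],
    [-1.7,-1.9,-0.8,-2.4,-18,0.4,5.8],
    [-1.7,-1.9,-0.8,-2.4,-18,0.4,5.8],
    [-1.7,-1.9,-0.8,-2.4,-18,0.4,5.8],
    [-1.7,-1.9,-0.8,-2.4,-18,0.4,5.8],
  ],
  force=20,
)

```text
time_s: 3.58
tool_pos: [0.4612, -0.2223, 0.1197]
tcp_rot: [-3.141, -0.263, 0.106]
ft_force: [-0.4, 0.5, 0.5]
finger_gap: 0.0581
grip_force: 0.0
```

```bash
python3 tg.py
```

```text
t 3.58 shift cm [ 0.09 -0.13 -0.07] turn deg [-0.01 -0.09 -0.15]
t 3.58 shift cm [ 1.11 -0.13  2.76] turn deg [-0.01 -0.09 -0.15]
t 3.58 shift cm [ 2.13 -0.13  5.58] turn deg [-0.01 -0.09 -0.15]
[ 0.25   0.413  0.24   2.177 -0.631  0.408 -0.441] [-0.4  0.5  0.5]
```

The pose is reached with joint margin. Next I'll descend along the board normal and close.

Request:
servo_tool(
  series=[
    [0.4,-0.1,0.8,0,0,-0.1,5.8],
    [0.7,-0.1,1.6,0,0,-0.1,5.8],
    [1.0,-0.1,2.4,0,0,-0.1,5.8],
    [1.3,-0.1,3.2,0,0,-0.1,5.8],
    [1.5,-0.1,4.0,0,0,-0.1,5.8],
    [1.7,-0.1,4.5,0,0,-0.1,5.8],
    [1.9,-0.1,5.0,0,0,-0.1,5.8],
    [2.0,-0.1,5.3,0,0,-0.1,5.8],
    [2.1,-0.1,5.5,0,0,-0.1,5.8],
    [2.1,-0.1,5.5,0,0,-0.1,5.8],
  ],
)

```text
time_s: 4.42
tool_pos: [0.4967, -0.2165, 0.0719]
tcp_rot: [3.141, -0.262, 0.112]
ft_force: [0.3, 0.2, -0.4]
finger_gap: 0.0583
grip_force: 0.0
```

```bash
python3 tg.py;python3 look.py w4 >/dev/null; python3 -c "
import cv2;i=cv2.imread('pics/w4.png');cv2.imwrite('pics/w4c.png',cv2.resize(i[130:330,200:460],None,fx=3,fy=3,interpolation=cv2.INTER_CUBIC))"
```

```text
t 4.42 shift cm [-2.14  0.06 -5.61] turn deg [-0.01 -0.04  0.13]
t 4.42 shift cm [-1.11  0.06 -2.8 ] turn deg [-0.01 -0.04  0.13]
t 4.42 shift cm [-0.09  0.06  0.02] turn deg [-0.01 -0.04  0.13]
[ 0.278  0.541  0.157  2.122 -0.704  0.326 -0.403] [ 0.3  0.2 -0.4]
```

View pics/w4c.png

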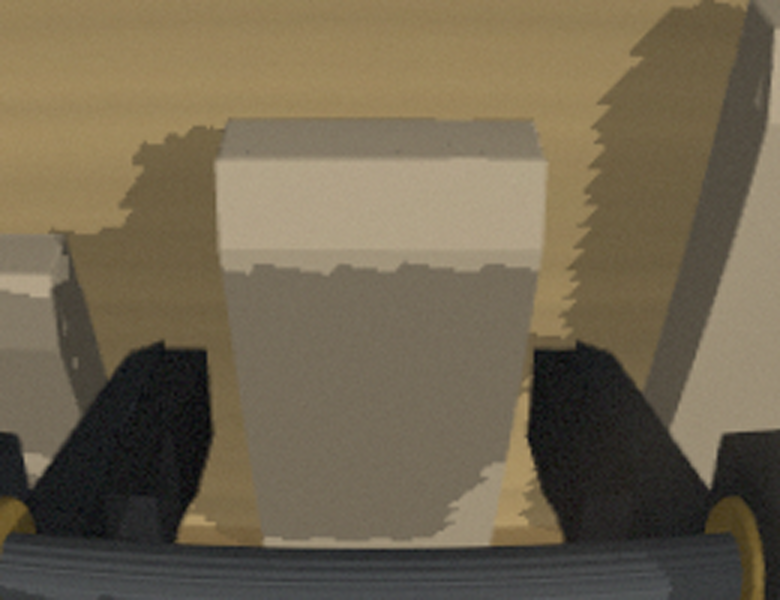

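The middle tile lies between the fingers (tile edges about x=230 and 535, fingers at 208 and 533 in the crop), roughly 1.5 mm off to the right. I'll correct +0.15 cm in y and close.

Request:
servo_tool(
  series=[
    [0,0.1,0,0,0,0,5.8],
    [0,0.15,0,0,0,0,5.8],
    [0,0.15,0,0,0,0,5.2],
    [0,0.15,0,0,0,0,4.9],
    [0,0.15,0,0,0,0,4.7],
    [0,0.15,0,0,0,0,4.5],
    [0,0.15,0,0,0,0,4.2],
    [0,0.15,0,0,0,0,4.2],
    [0,0.15,0,0,0,0,4.2],
    [0,0.15,0,0,0,0,4.2],
  ],
  force=20,
)

```text
time_s: 5.3
tool_pos: [0.4967, -0.2181, 0.0723]
tcp_rot: [3.141, -0.263, 0.111]
ft_force: [-1.0, 1.6, 3.9]
finger_gap: 0.0458
grip_force: 20.0
```

Grip is firm at 45.8 mm and 20 N. I'll lift along the normal and work out the tray target.

Request:
servo_tool(
  series=[
    [-0.2,0,-0.5,0,0,0,4.2],
    [-0.4,0,-1.2,0,0,0,4.2],
    [-0.8,0,-2.2,0,0,0,4.2],
    [-1.3,0,-3.5,0,0,0,4.2],
    [-1.8,0,-5,0,0,0,4.2],
    [-2.4,0,-6.5,0,0,0,4.2],
    [-3.0,0,-8.2,0,0,0,4.2],
    [-3.6,0,-9.8,0,0,0,4.2],
    [-4.0,0,-11,0,0,0,4.2],
    [-4.0,0,-11,0,0,0,4.2],
  ],
)

```text
time_s: 6.13
tool_pos: [0.4286, -0.2264, 0.17]
tcp_rot: [3.14, -0.264, 0.109]
ft_force: [0.4, 0.1, -1.8]
finger_gap: 0.0455
grip_force: 20.0
```

```bash
cat > tp.py <<'E'
from tg import *
from bench import r
C0=Ro.from_euler("xyz",[3.141,-.263,.111]);P0=np.array([.4967,-.2181,.0723])
rel=C0.inv().apply(place(p,rackpt(0,0,0)[None])[0]-P0);rel[1]=0
ty=f["tray"];RT=TR(ty[2],-(S-.263))
F=place(ty,np.array([[0,-.084,.0085]]))[0]
T=F-RT.apply(rel)
if __name__=="__main__":
    print("rel",rel.round(4))
    for a in(.13,.03,.005,0):go(T+[0,0,a],RT)
    q=r.sense();print(q["qpos"].round(3),q["ft_force"].round(1),q["finger_gap"],q["tool_pos"])
E
python3 tp.py
```

```text
rel [0.0012 0.     0.0063]
t 6.13 shift cm [ 12.2  -37.95   5.86] turn deg [  0.13 -35.08   1.29]
t 6.13 shift cm [  9.59 -37.96  15.51] turn deg [  0.13 -35.08   1.29]
t 6.13 shift cm [  8.94 -37.96  17.93] turn deg [  0.13 -35.08   1.29]
t 6.13 shift cm [  8.81 -37.96  18.41] turn deg [  0.13 -35.08   1.29]
[ 0.2    0.278  0.338  2.211 -0.52   0.507 -0.508] [ 0.4  0.1 -1.8] 0.04554772035941102 [ 0.42862503 -0.22636718  0.16999141]
```

Request:
servo_tool(
  series=[
    [0.5,-2.5,0,0,-2,0,4.2],
    [1,-6,0,0,-5,0,4.2],
    [2,-9.8,0,0,-9,0,4.2],
    [3,-13.6,0.2,0,-13,0,4.2],
    [4.5,-17.4,1,0,-17,0.3,4.2],
    [6,-21.2,2,0,-21,0.5,4.2],
    [7.5,-25,3,0,-25,0.8,4.2],
    [9,-28.8,4,0,-29,1,4.2],
    [10.5,-32.5,5,0,-32,1.2,4.2],
    [11.5,-35.5,5.5,0,-35,1.3,4.2],
  ],
)

```text
time_s: 6.97
tool_pos: [0.5154, 0.1453, 0.1432]
tcp_rot: [3.141, 0.351, 0.091]
ft_force: [0.7, 0.1, -1.9]
finger_gap: 0.0458
grip_force: 20.0
```

```bash
python3 tp.py
```

```text
rel [0.0012 0.     0.0063]
t 6.97 shift cm [ 0.51 -1.95 -0.36] turn deg [0.11 0.19 0.25]
t 6.97 shift cm [ 3.95 -1.95  9.02] turn deg [0.11 0.19 0.25]
t 6.97 shift cm [ 4.81 -1.95 11.37] turn deg [0.11 0.19 0.25]
t 6.97 shift cm [ 4.99 -1.95 11.84] turn deg [0.11 0.19 0.25]
[-0.544  0.686  0.339  1.646 -0.281  1.209 -1.57 ] [ 0.7  0.1 -1.9] 0.04575898861866952 [0.51537652 0.14530032 0.14317259]
```

Request:
servo_tool(
  series=[
    [0.5,-1,-0.2,0.1,0.2,0.2,4.2],
    [0.5,-1.9,0,0.1,0.2,0.2,4.2],
    [1,-1.9,1.2,0.1,0.2,0.2,4.2],
    [1.6,-1.9,2.7,0.1,0.2,0.2,4.2],
    [2.2,-1.9,4.3,0.1,0.2,0.2,4.2],
    [2.8,-1.9,5.9,0.1,0.2,0.2,4.2],
    [3.4,-1.9,7.5,0.1,0.2,0.2,4.2],
    [3.7,-1.9,8.3,0.1,0.2,0.2,4.2],
    [3.7,-1.9,8.3,0.1,0.2,0.2,4.2],
    [3.7,-1.9,8.3,0.1,0.2,0.2,4.2],
  ],
)

```text
time_s: 7.8
tool_pos: [0.5195, 0.1592, 0.054]
tcp_rot: [3.14, 0.345, 0.083]
ft_force: [-0.1, 0.1, -1.6]
finger_gap: 0.0459
grip_force: 20.0
```

```bash
python3 tp.py; python3 - <<'E'
from bench import vision
import cv2,numpy as np
a=vision.snapshot("wrist")["img"];b=vision.snapshot("side")["img"][230:370,180:330]
cv2.imwrite("pics/pl.png",np.vstack([cv2.resize(a[100:330,180:470],None,fx=1.38,fy=1.38),cv2.resize(b,(400,280),interpolation=cv2.INTER_CUBIC)[:,:400]][:1])) 
o=np.zeros((460,790,3),np.uint8);A=cv2.resize(a[90:340,170:480],(390,315));o[:315,:390]=A;B=cv2.resize(b,(390,364),interpolation=cv2.INTER_CUBIC);o[:364,400:]=B
cv2.imwrite("pics/pl.png",o)
E
```

```text
rel [0.0012 0.     0.0063]
t 7.8 shift cm [-3.01 -0.59 -8.57] turn deg [ 0.03 -0.14 -0.22]
t 7.8 shift cm [ 0.37 -0.61  0.84] turn deg [ 0.03 -0.14 -0.22]
t 7.8 shift cm [ 1.22 -0.62  3.19] turn deg [ 0.03 -0.14 -0.22]
t 7.8 shift cm [ 1.39 -0.62  3.66] turn deg [ 0.03 -0.14 -0.22]
[-0.536  0.82   0.303  1.651 -0.329  1.068 -1.562] [-0.1  0.1 -1.6] 0.04590999919367506 [0.51949636 0.1591685  0.05399627]
```

View pics/pl.png

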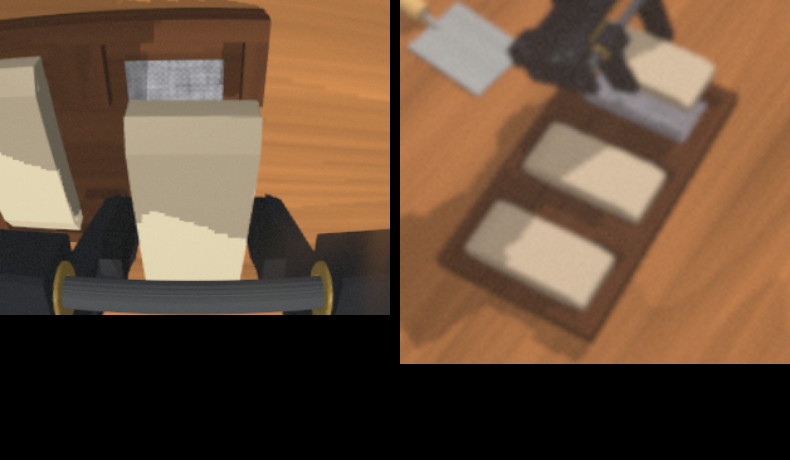

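The wrist view (left panel) shows the tile parallel to the felt but slightly right of it: tile centre x≈193, felt x≈175. That matches the computed -0.6 cm in y. I'll shift over it and come down to about 5 mm above the felt.

Request:
servo_tool(
  series=[
    [0,-0.3,0,0,0,0,4.2],
    [0,-0.6,0,0,-0.1,-0.2,4.2],
    [0.2,-0.6,0.5,0,-0.1,-0.2,4.2],
    [0.4,-0.6,1,0,-0.1,-0.2,4.2],
    [0.6,-0.6,1.5,0,-0.1,-0.2,4.2],
    [0.8,-0.6,2,0,-0.1,-0.2,4.2],
    [1,-0.6,2.5,0,-0.1,-0.2,4.2],
    [1.2,-0.6,3,0,-0.1,-0.2,4.2],
    [1.2,-0.6,3.1,0,-0.1,-0.2,4.2],
    [1.2,-0.6,3.1,0,-0.1,-0.2,4.2],
  ],
)

```text
time_s: 8.73
tool_pos: [0.5198, 0.1663, 0.0201]
tcp_rot: [3.141, 0.348, 0.088]
ft_force: [-0.3, -0.5, -1.7]
finger_gap: 0.0456
grip_force: 20.0
```

```bash
python3 tp.py
```

```text
rel [0.0012 0.     0.0063]
t 8.73 shift cm [ -4.27   0.1  -11.72] turn deg [ 0.04 -0.02  0.07]
t 8.73 shift cm [-0.86  0.1  -2.32] turn deg [ 0.04 -0.02  0.07]
t 8.73 shift cm [-0.01  0.1   0.03] turn deg [ 0.04 -0.02  0.07]
t 8.73 shift cm [0.16 0.1  0.5 ] turn deg [ 0.04 -0.02  0.07]
[-0.534  0.875  0.286  1.641 -0.345  1.024 -1.556] [-0.3 -0.5 -1.7] 0.045618463073359 [0.51976416 0.16632305 0.02008812]
```

Within 1 mm laterally, with 5 mm left to go. I'll lower it slowly.

Request:
servo_tool(
  series=[
    [0,0.05,0.1,0,0,0,4.2],
    [0,0.1,0.15,0,0,0,4.2],
    [0.05,0.1,0.2,0,0,0,4.2],
    [0.1,0.1,0.25,0,0,0,4.2],
    [0.1,0.1,0.3,0,0,0,4.2],
    [0.1,0.1,0.35,0,0,0,4.2],
    [0.15,0.1,0.4,0,0,0,4.2],
    [0.15,0.1,0.42,0,0,0,4.2],
    [0.15,0.1,0.45,0,0,0,4.2],
    [0.15,0.1,0.45,0,0,0,4.2],
  ],
)

```text
time_s: 9.57
tool_pos: [0.5201, 0.1655, 0.0159]
tcp_rot: [-3.141, 0.347, 0.088]
ft_force: [-0.4, -0.3, -2.0]
finger_gap: 0.046
grip_force: 20.0
```

No contact yet, so I'll continue in small steps.

Request:
servo_tool(
  series=[
    [0,0,0.02,0,0,0,4.2],
    [0,0,0.04,0,0,0,4.2],
    [0.02,0,0.06,0,0,0,4.2],
    [0.02,0,0.08,0,0,0,4.2],
    [0.03,0,0.1,0,0,0,4.2],
    [0.04,0,0.12,0,0,0,4.2],
    [0.05,0,0.14,0,0,0,4.2],
    [0.05,0,0.14,0,0,0,4.2],
    [0.05,0,0.14,0,0,0,4.2],
    [0.05,0,0.14,0,0,0,4.2],
  ],
)

```text
time_s: 10.4
tool_pos: [0.5201, 0.1655, 0.0149]
tcp_rot: [-3.141, 0.347, 0.088]
ft_force: [-0.6, 0.6, 4.9]
finger_gap: 0.0455
grip_force: 20.0
```

Contact at about 7 N, at the expected height (14.9 mm against 15.1 predicted). I'll ease the grip and then open slowly to 5.6 cm, which stays clear of the neighbouring tile.

Request:
servo_tool(
  series=[
    [0,0,0,0,0,0,4.2],
    [0,0,0,0,0,0,4.4],
    [0,0,0,0,0,0,4.6],
    [0,0,0,0,0,0,4.7],
    [0,0,0,0,0,0,4.8],
    [0,0,0,0,0,0,5.0],
    [0,0,0,0,0,0,5.2],
    [0,0,0,0,0,0,5.4],
    [0,0,0,0,0,0,5.6],
    [0,0,0,0,0,0,5.6],
  ],
  force=4,
)

```text
time_s: 11.23
tool_pos: [0.5202, 0.1655, 0.0144]
tcp_rot: [-3.141, 0.346, 0.088]
ft_force: [-0.2, -0.2, -0.0]
finger_gap: 0.0565
grip_force: 0.0
```

Request:
servo_tool(
  series=[
    [-0.15,0,-0.4,0,0,0,5.6],
    [-0.4,0,-1,0,0,0,5.6],
    [-0.7,0,-1.9,0,0,0,5.6],
    [-1.2,0,-3.2,0,0,0,5.6],
    [-1.8,0,-4.8,0,0,0,5.6],
    [-2.5,0,-6.8,0,0,0,5.6],
    [-3.5,0,-9.5,0,0,0,5.6],
    [-4.6,0,-12.5,0,0,0,5.6],
    [-5.5,0,-15,0,0,0,5.6],
    [-5.5,0,-15,0,0,0,5.6],
  ],
)

```text
time_s: 12.07
tool_pos: [0.5226, 0.1659, 0.1806]
tcp_rot: [-3.139, 0.337, 0.089]
ft_force: [0.9, -0.2, -0.5]
finger_gap: 0.0562
grip_force: 0.0
```

Released and clear. I'll move aside and check with image code, since my picture views are used up.

Request:
servo_tool(
  series=[
    [0,2,0,0,0,0,5.6],
    [0,5,0,0,0,0,5.6],
    [-1,8,-1,0,0,0,5.6],
    [-2,11,-2,0,0,0,5.6],
    [-3,14,-3,0,0,0,5.6],
    [-4,16,-4,0,0,0,5.6],
    [-4,18,-4,0,0,0,5.6],
    [-4,18,-4,0,0,0,5.6],
    [-4,18,-4,0,0,0,5.6],
    [-4,18,-4,0,0,0,5.6],
  ],
)

```text
time_s: 12.9
tool_pos: [0.5112, -0.0147, 0.2254]
tcp_rot: [-3.14, 0.347, 0.09]
ft_force: [0.1, 0.4, -0.9]
finger_gap: 0.0562
grip_force: 0.0
```

```bash
python3 - <<'E'
from h import *
from bench import vision,r
import cv2
ty=pickle.load(open("fit.pkl","rb"))["tray"]
for n,w in(("top",(140,185,130,90)),("side",(190,225,130,150))):
    s=vision.snapshot(n);x,y,a,b=w
    i=s["img"][y:y+b,x:x+a];hsv=cv2.cvtColor(i,cv2.COLOR_BGR2HSV)
    m=((hsv[...,2]>95)&(hsv[...,1]<105)).astype(np.uint8)
    k,_,st,c=cv2.connectedComponentsWithStats(m)
    _,lab=cv2.connectedComponents(m)
    for j in range(1,k):
        if st[j,4]>200:
            print(n,"area",st[j,4],"c",(c[j]+[x,y]).round(1),"minrect",[np.round(v,1) for v in cv2.minAreaRect(np.argwhere(lab==j)[:,::-1].astype(np.float32))[1:]])
    for yy in(84,0,-84):print("  expected centre at",yy,proj(s,place(ty,np.array([[0,yy/1e3,.0225]]))).round(1))
    cv2.imwrite(f"pics/end_{n}.png",s["img"])
q=r.sense();print(q["time_s"],q["tool_pos"])
E
```

```text
top area 2676 c [252.7 229.8] minrect [array([86., 45.]), np.float64(90.0)]
top area 933 c [200.3 227.5] minrect [array([48., 22.]), np.float64(90.0)]
top area 1062 c [165.3 232.8] minrect [array([48.3, 22.9]), np.float64(87.1)]
  expected centre at 84 [[165.2 232. ]]
  expected centre at 0 [[201.3 228.4]]
  expected centre at -84 [[237.3 224.8]]
side area 890 c [206.5 248.1] minrect [array([40.4, 27.2]), np.float64(34.5)]
side area 1109 c [274. 266.] minrect [array([50.8, 23.7]), np.float64(25.2)]
side area 1240 c [255.1 295.6] minrect [array([52.8, 25.2]), np.float64(24.6)]
side area 1374 c [234.  327.3] minrect [array([54.6, 26.8]), np.float64(26.6)]
  expected centre at 84 [[232.9 324.5]]
  expected centre at 0 [[254.3 292.8]]
  expected centre at -84 [[273.7 264.1]]
13.0 [ 0.51116289 -0.01431046  0.22512427]
```

In the side view the placed tile sits at (274,266). Its size, angle and offset from the expected centre match the two packed tiles within about 1 px, so it lies flat and fully down. The arm is clear, so I'm handing in.

```bash
python3 -c "
from bench import r
print(r.job_done())"
```

```text
the job is handed in; nothing more can be done
None
```

I laid the 110 mm tile from the middle of the rack gently in the empty compartment, flat and bevelled face up, and handed the job in at about 13 s; the side camera put it within about 1 px of where the packed tiles sit, but the system returned no verdict.

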